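# Isolate a switch-fuse unit and pop its fuse door

### The job

On the grey switch-fuse unit lying on the bench, push the red isolator lever fully over from ON (red mark) to OFF (green mark), then press the orange pad of the black fuse door in once and let go, so that the push-push latch releases and the door swings up by itself; watch that it stays fully open for a second and leave it so, with the lever off. Nothing needs gripping: do not lift or shift the unit, do not push the door shut again, and leave the things round it where they lie.

Things in the scene. Friction and masses are not known exactly. Their poses are not given: they have to be found in the camera images.
- fuse_unit: Grey switch-fuse unit (light cover, darker back), loose on its back on the bench, face up: 250 (own y) x 180 (own x) x 86 high (mm), 2.4 kg; about 10 N slides it. Origin under its centre at bench height, z up, +x towards its far long side (three black blanked cable glands). Fuse door in the +y half, lever in the -y half; flat face at z = 86, on it only an amber lamp 10 high at (-75, -62) stands in the lever's line.
- isolator (a joint): Turn of the isolator lever, rad: 0 = ON (leaning 0.5 rad to the unit's +x, towards the red mark on its black plate), 1.0 = OFF (leaning 0.5 rad to -x, towards the green mark), hard stops at both. Starts at or near ON, stays where it is left; about 2 N at the tip, 4 N low down, moves it.
- isolator_pivot (a point): Pivot axis of the lever (along the unit's y), at (-15, -62, 86) mm in the unit's frame. The black plate round it is 92 (x) x 46 (y), 5 high. The lever: a shaft 9 thick (in the swing direction) and 14 wide, and from 21 to 49 mm off the axis a red grip 14 thick and 30 wide.
- isolator_tip (a point): Centre of the lever's red grip, 38 mm from the pivot axis; it swings with the lever: at ON 18 to the +x side of the pivot and 33 above the face, at OFF 18 to the -x side.
- fuse_door (a joint): Angle of the fuse door, rad: 0 to 0.01 = shut, flush with the face, latched; negative = pressed in (stop -0.06); positive = open (stop 1.75, upright and leaning back). Pressed beyond -0.03 and let go, it is freed, and its spring swings it open in about 2 s and holds it; pushed fully down again it latches shut. With the lever ON an interlock stops it at about -0.007.
- door_hinge (a point): Middle of the door's hinge axis (along the unit's y) at the door's far edge, at (38, 56, 84) mm in the unit's frame. The black door is 98 (x) x 96 (y) x 6; opening, its free near (-x) edge sweeps a 100 mm arc about this axis, rising with the finger as that withdraws.
- door_pad (a point): Centre of the top of the orange ribbed thumb pad on the door, 26 (x) x 46 (y) mm, 5 proud of the door; at (-37, 56, 91) in the unit's frame when shut, 75 from the hinge axis. About 3.5 N here presses the door in; it gives 5 mm to the stop and trips after about 2.5 (more force nearer the hinge).
- pliers: Pliers with red handles, 164 x 58 x 17, lying on the bench along the +y side of the unit. Sizes in mm; origin under its centre. Bystander.
- screwdriver: Screwdriver with red and black handle, 200 long, lying along the -y side of the unit. Sizes in mm; origin under its centre. Bystander.
- black_tape: Roll of black tape, 62 across, 19 high, on the bench in front of the unit. Sizes in mm; origin under its centre. Bystander.
- terminal_strip: White four-way terminal strip, 18 x 47 x 15, on the bench in front of the unit. Sizes in mm; origin under its centre. Bystander.
- tape_measure: Yellow tape measure, 34 x 84 x 65, front left of the bench. Sizes in mm; origin under its centre. Bystander.
- collar: Black duct collar, 128 square flange, 48 high, back left. Sizes in mm; origin under its centre. Bystander.
- spray: Blue and white aerosol with yellow cap, 66 across, 230 high, back right. Sizes in mm; origin under its centre. Bystander.

How it is judged:
On the way, in this order (a step that is already met when the one before it is completed fails the run):
1. the isolator lever is pushed over to OFF while the door is still shut (value of joint isolator above 0.85 rad and value of joint fuse_door between -0.02 and 0.03 rad), for 0.2 s.
2. the fuse door is pressed in by a finger, the lever being OFF (value of joint isolator above 0.85 rad and value of joint fuse_door below -0.015 rad and contact force between the fingers and fuse_unit above 1 N), for 0.02 s.
3. the door has swung open by itself and stays open for a second with the fingers off the unit (value of joint isolator above 0.85 rad and value of joint fuse_door above 1.5 rad and contact force between the fingers and fuse_unit below 0.1 N), for 1 s.
At the end, for the whole second after the job is handed in: The lever is at OFF (beyond 0.85 of 1.0 rad), the fuse door stands open beyond 1.5 rad and at rest, the unit lies flat within 20 mm of where it was, and every bystander within 20 mm of where it was (value of joint isolator above 0.85 rad and value of joint fuse_door above 1.5 rad and velocity of joint fuse_door between -0.1 and 0.1 rad/s and distance of each of fuse_unit, pliers, screwdriver, black_tape, terminal_strip, tape_measure, collar, spray from where it was at the start of the episode below 0.02 m and height (world z) of fuse_unit below 0.01 m and angle between fuse_unit's own z axis and vertical below 0.05 rad); the robot touches nothing.
It fails at once if the unit is lifted, tipped or shoved more than 20 mm (height (world z) of fuse_unit above 0.01 m or angle between fuse_unit's own z axis and vertical above 0.08 rad or distance of fuse_unit from where it was at the start of the episode above 0.02 m).
It fails at once if the door is pushed down again after it has popped up (value of joint fuse_door between 0.1 and 1.5 rad and velocity of joint fuse_door below -0.2 rad/s).
It fails at once if the door opens while the lever is not off (value of joint fuse_door above 0.1 rad and value of joint isolator below 0.7 rad).
It fails at once if a bystander is picked up or pushed away (distance of any of pliers, screwdriver, black_tape, terminal_strip, tape_measure, collar, spray from where it was at the start of the episode above 0.02 m).
It also fails if it takes over 35 s, if anything falls off the work surface, if the arm or the gripper's body presses on something with over 40 N, if the wrist force passes 120 N, or if a joint passes its speed limit or range.

### The arm

A 7-joint arm with a two-finger parallel gripper is mounted at the origin on a cart in front of the work surface, level with it; the furniture and walls round the work are solid. World frame = base frame: x ahead of the robot, y to its left, z up, the work surface at z = 0. Lengths are in m, angles in rad, forces in N, time in s.
With the tool pointing down it reaches from about 0.425 to 0.875 m from the base axis. Payload 4.7 kg.
Tool frame: the origin (TCP) lies midway between the tips of the shut fingers; the grasp point (between the pads) lies ctrl.grasp_offset behind it (ctrl.grasp_offset is the distance from the TCP to the grasp point, in m); z points along the fingers, y is the line along which they close (so a half turn about z gives the same grasp; the last joint's range is limited). The gripper opens to 87 mm and grips with 3 to 60 N. Pads are 19 mm wide; open, the fingers measure 117 mm over their backs; the gripper's body (75 mm by 190 mm) begins 51 mm behind the grasp point.
Start: joints at [-1.141, 0.321, -0.07, 1.45, 0.023, 1.371, -0.057], TCP at [0.263, 0.595, 0.2] pointing down, gripper open.
Joint ranges: [-2.86, 2.86], [-0.3, 2.09], [-1.38, 1.24], [0.06, 2.45], [-1.56, 4.7], [0.09, 2.05], [-2.69, 2.69]. Speed limits (rad/s): [2.57, 2.57, 3.14, 3.14, 3.14, 3.14, 3.14].

### API

Orientations are given as a rotation vector (axis times angle).
In Python, from bench import ctrl gives the robot as it stands. The module is installed in compiled form; this text tells all that it offers.
- The arm moves only by the tool jog_arm, never from a script. Its argument "moves" is one flat list of numbers, 7 for each row, row after row: the shift along the tool's x, y, z in units of 30 cm (1.0 is 30 cm), then the turn, a rotation vector about the tool's x, y, z in units of 60 degrees (1.0 is 60 degrees), then the gripper's target within -1 to 1 (fully open at 1, half-way at 0, shut at -1). In form: [x, y, z, wx, wy, wz, fingers, x, y, z, wx, wy, wz, fingers, ...]. A call has exactly 8 rows; each row is the pose to reach, as a shift and turn from the pose commanded when the call began, along the tool's axes at that moment; what a row does not reach only later rows make up. A row lasts 1/8 s, in which the tool goes at most 62.5 mm and 10.7 degrees, less where a joint would pass 70% of its speed; a pose out of reach is approached as far as the arm can. A call with a number of a shift or a turn outside -1 to 1 is refused whole. A call with a gripper value outside its range is refused whole. The fingers move at their own pace and stop on an object; "newtons" is the grip in N (left out, the last holds). Time passes only in rows, so rows that repeat a pose let the fingers close, or fill a call up. It gives the time, the measured TCP pose, the force, the opening and the grip force at its end, in the units of the state.
- ctrl.get_state(): the state, without advancing time (a new reading comes with each control period).
- ctrl.get_image(name): name is "scene" or "side" or "wrist"; returns a dict with "pixels" (480x640x3 uint8, red, green, blue), "fx", "fy", "cx", "cy" (pixels), "xyz" and "rotation" of the camera in the world; the wrist camera has in their place "tool_from_camera" (4x4, takes a point from camera to tool coordinates, whose origin is the TCP and whose axes are the flange's). Camera axes: x right, y up, looking along -z (the intrinsics and any distortion apply to the point x, -y, -z); pixel columns grow to the right and rows downward; lengths in m; the calibration is good to about 2 mm. A picture is of the moment at which its call begins: read the wrist's pose just before it. There is no depth.
- ctrl.close_job(): hands the job in; it is judged then, once.
The state is a dict: "time": time; "joint_positions": joint angles; "qd": joint speeds; "joint_torque": joint torques, N m; "position": TCP position; "tool_rot": TCP orientation; "ft_force": force on the tool from outside, world axes, zero at the start; "torque": the same for the moment, N m; "grip_width": opening from 0.0 (shut) to 1.0 (fully open); "grip_force": force on a finger pad.
Only numpy, scipy, OpenCV 4.12 (cv2) and the standard library are available. Lean on these libraries where they do the work, as an engineer would, in place of code of your own. Each camera call takes 0.05 s, during which the arm holds its last target. There are 200 camera calls.

## Working session

There is one attempt and no reset: what is moved stays moved. The work goes in short steps, Python scripts to look and compute and a tool call to move; the robot and the scene stay as the last step left them, time stands still between calls to the robot, and variables do not carry over. Pictures are saved under pics/ and viewed, at most 10 in all, crops included, and the job is handed in when it is done.

Besides the shell and the picture viewer there is one more tool, called after "Call:" by a JSON object that holds its "api" and its "payload", one argument or row to a line. jog_arm: Moves the arm, as the interface text tells. Its arguments: {"type":"object","properties":{"moves":{"type":"array"},"newtons":{"type":"number"}},"required":["moves"]}

```bash
mkdir -p pics
cat > h.py <<'E'
import numpy as np, cv2
from scipy.spatial.transform import Rotation as R
from bench import ctrl
def snap(n,f):
    s=ctrl.get_state(); d=ctrl.get_image(n); cv2.imwrite('pics/'+f,d['pixels'][:,:,::-1])
    if n=='wrist':
        T=np.eye(4);T[:3,:3]=R.from_rotvec(s['tool_rot']).as_matrix();T[:3,3]=s['position']
        M=T@np.array(d['tool_from_camera']);d['xyz']=M[:3,3];d['rotation']=M[:3,:3]
    np.save('pics/'+f+'.npy',d,allow_pickle=True); return d
def ray(d,u,v,z):
    r=np.array(d['rotation'])
    if r.shape!=(3,3): r=R.from_rotvec(r).as_matrix()
    k=r@np.array([(u-d['cx'])/d['fx'],-(v-d['cy'])/d['fy'],-1]); c=np.array(d['xyz'])
    return c+k*(z-c[2])/k[2]
def load(f): return np.load('pics/'+f+'.npy',allow_pickle=True).item()
E
python3 - <<'E'
from h import *
for n in('scene','side','wrist'):
    d=snap(n,n+'0.png'); print(n,d['xyz'],d['rotation'],{k:v for k,v in d.items() if k not in('pixels','xyz','rotation')})
print(ctrl.get_state(),ctrl.grasp_offset)
E
```

```text
scene [0.113487   0.84238829 1.10714396] [ 0.23237594 -0.93226815 -2.47989334] {'fx': 564.5059052094978, 'fy': 564.5059052094978, 'cx': 315.9632886481493, 'cy': 243.01657185484723}
side [ 0.20890684 -0.43904349  1.17664211] [ 0.49488496 -0.13108017 -0.54800937] {'fx': 552.3256583426921, 'fy': 552.3256583426921, 'cx': 314.08359572538933, 'cy': 240.73158702554915}
wrist [0.18654711 0.62775113 0.38359635] [[ 0.40441741 -0.87278827 -0.27328957]
 [ 0.91457337  0.38546487  0.12236169]
 [-0.00145232 -0.29942856  0.95411762]] {'fx': 359.80934788079503, 'fy': 359.80934788079503, 'cx': 326.00192290878795, 'cy': 236.5874310591449, 'tool_from_camera': array([[-5.47225238e-04,  9.54155007e-01,  2.99312418e-01,
         8.29522220e-02],
       [ 9.99999821e-01,  5.94078455e-04, -6.55428598e-05,
        -1.74920780e-04],
       [-2.40353107e-04,  2.99312329e-01, -9.54155161e-01,
        -1.84423929e-01],
       [ 0.00000000e+00,  0.00000000e+00,  0.00000000e+00,
         1.00000000e+00]])}
{'time': 0.15, 'joint_positions': array([-1.14093188,  0.32169351, -0.07008392,  1.45138301,  0.02262948,
        1.3708187 , -0.05687359]), 'qd': array([ 0.00050388, -0.00068022,  0.00054305, -0.00477673, -0.00024166,
       -0.00110568,  0.00176216]), 'joint_torque': array([-1.06762440e-03, -4.91798437e+01, -4.05045999e-01, -3.12876177e+01,
       -6.40718057e-02,  4.05926420e-02,  9.78299954e-05]), 'position': array([0.26239965, 0.59418459, 0.19929222]), 'tool_rot': array([-6.48260850e-01, -3.07377709e+00,  2.36090373e-03]), 'ft_force': array([ 1.04749218,  0.4222031 , -0.35472039]), 'torque': array([ 0.06026819,  0.02925511, -0.04661752]), 'grip_force': 0.0, 'grip_width': 1.0002151456420978} 0.0187
```

View pics/scene0.png

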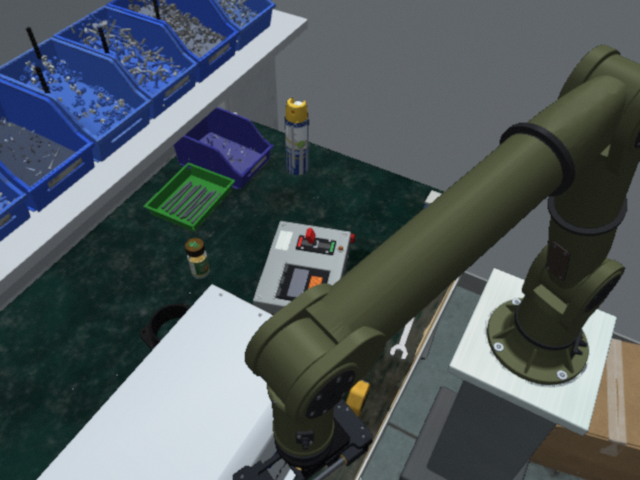

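View pics/side0.png

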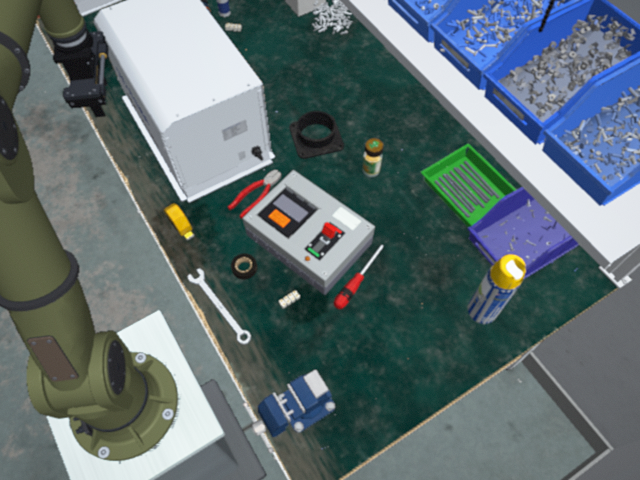

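The side view shows the unit clearly: its face spans about (244,218), (290,172), (375,229) and (328,290), with the orange pad at (280,217) and the red lever at (330,231). A white cabinet stands near the arm.

Run:
```python
from h import *
d=load('side0.png');im=d['pixels'];hsv=cv2.cvtColor(im,cv2.COLOR_RGB2HSV)
def cen(lo,hi,box):
    m=cv2.inRange(hsv,lo,hi);k=np.zeros_like(m);k[box[1]:box[3],box[0]:box[2]]=255;m&=k
    c=max(cv2.findContours(m,0,2)[0],key=cv2.contourArea);M=cv2.moments(c);return M['m10']/M['m00'],M['m01']/M['m00'],M['m00'],c
B=(240,165,380,295)
o=cen((5,180,150),(18,255,255),B);p=ray(d,*o[:2],.091);print('pad',o[:3],p)
r=cen((0,180,100),(4,255,255),(300,200,360,270));print('red',r[:3],ray(d,*r[:2],.12))
g=cen((45,120,60),(80,255,255),(300,200,345,270));print('green',g[:3],ray(d,*g[:2],.091))
f=cen((0,0,130),(179,50,255),B);bx=cv2.boxPoints(cv2.minAreaRect(f[3]));print(f[2],bx)
print(cv2.approxPolyDP(cv2.convexHull(f[3]),6,True)[:,0])
for c in [(244,218),(290,172),(375,229),(328,290)]: print(c,ray(d,*c,.086))
for c in [(182,198),(270,160),(205,0)]: print('cab base',c,ray(d,*c,0))
b=ray(d,182,198,0);print([ (z,ray(d,165,125,z)) for z in(.2,.3,.4)])
v=im[160:300,230:390,::-1];cv2.imwrite('pics/c.png',cv2.resize(v,None,fx=5,fy=4.2,interpolation=2)[:, :800])
```

```text
pad (279.03208556149735, 217.92245989304814, 187.0) [0.48076489 0.17046152 0.091     ]
red (329.5606641123882, 229.93486590038313, 130.5) [0.55234    0.06762374 0.12      ]
green (312.8974358974359, 251.65384615384616, 39.0) [0.50032988 0.05438605 0.091     ]
7511.5 [[242.24852 217.91336]
 [291.55438 157.9878 ]
 [377.695   228.863  ]
 [328.38916 288.78857]]
[[293 170]
 [374 226]
 [326 286]
 [243 218]]
(244, 218) [0.41336533 0.2164153  0.086     ]
(290, 172) [0.57003438 0.27170666 0.086     ]
(375, 229) [0.65231365 0.03066957 0.086     ]
(328, 290) [ 0.47991134 -0.03981217  0.086     ]
cab base (182, 198) [0.32404227 0.40533703 0.        ]
cab base (270, 160) [0.57365258 0.38974058 0.        ]
cab base (205, 0) [0.7145986  1.05844077 0.        ]
[(0.2, array([0.35757754, 0.46481322, 0.2       ])), (0.3, array([0.3423549 , 0.37226584, 0.3       ])), (0.4, array([0.32713226, 0.27971845, 0.4       ]))]
```

View pics/c.png

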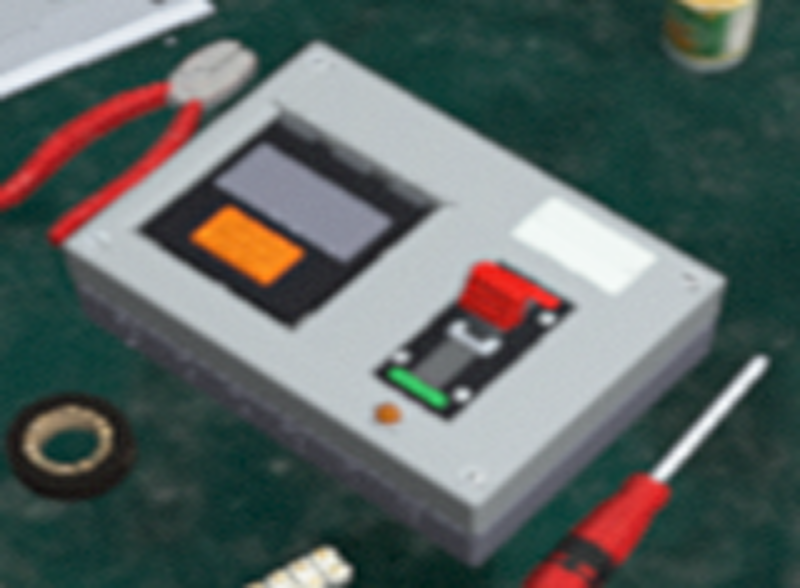

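View pics/wrist0.png

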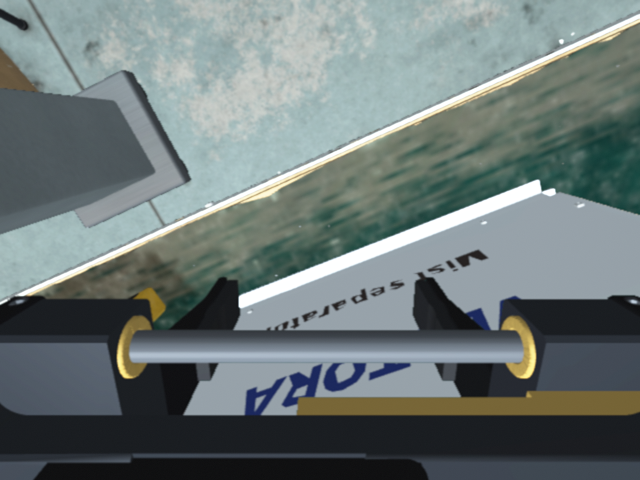

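Call:
{"api": "jog_arm", "payload": {
  "moves": [0,0,-0.2,0,0,0,-1,0,0,-0.4,0,0,0,-1,0,0,-0.6,0,0,0,-1,0,0,-0.8,0,0,0,-1,-0.16,-0.12,-0.8,0,0,0.17,-1,-0.32,-0.24,-0.8,0,0,0.34,-1,-0.48,-0.36,-0.8,0,0,0.5,-1,-0.64,-0.5,-0.8,0,0,0.67,-1]
}}

```text
time: 1.15
position: [0.3778, 0.3791, 0.4397]
tool_rot: [-1.673, -2.659, 0.001]
ft_force: [0.5, 0.6, 1.0]
grip_width: 0.176
grip_force: 0.0
```

```bash
cat >> h.py <<'E'
def go(t,ang=None):
    s=ctrl.get_state();Rm=R.from_rotvec(s['tool_rot']);print('t',s['time'],'p',s['position'].round(4),'y-ang',np.degrees(np.arctan2(*Rm.as_matrix()[[1,0],1])).round(1),'z',Rm.as_matrix()[:,2].round(3),'F',s['ft_force'].round(1),'q',s['joint_positions'].round(2))
    print('row',(Rm.inv().apply(np.array(t)-s['position'])/.3).round(3))
    if ang is not None:
        T=R.from_matrix(np.array([[np.sin(-ang)*-1*-1*-1,np.cos(ang),0],[-np.cos(ang),np.sin(ang),0],[0,0,-1]]).T*1) if 0 else R.from_matrix(np.column_stack([[-np.sin(ang)*-1,-np.cos(ang),0],[np.cos(ang),np.sin(ang),0],[0,0,-1]]))
        print('turn',((Rm.inv()*T).as_rotvec()/(np.pi/3)).round(3))
E
python3 - <<'E'
s=open('h.py').read().splitlines()
i=[k for k,l in enumerate(s) if l.strip().startswith('T=R.from')][0]
s[i]="        x=[-np.sin(ang)*-1,-np.cos(ang),0]; T=R.from_matrix(np.column_stack([[-a for a in x] if 0 else x,[np.cos(ang),np.sin(ang),0],np.cross(x,[np.cos(ang),np.sin(ang),0])]))"
open('h.py','w').write('\n'.join(s)+'\n')
E
sed -i 's/^        x=\[.*$/        y=np.array([np.cos(ang),np.sin(ang),0]); z=np.array([0,0,-1.]); T=R.from_matrix(np.column_stack([np.cross(y,z),y,z]))/' h.py
python3 -c "
from h import *
go([.545,.08,.33],np.radians(18))"
```

```text
t 1.15 p [0.3778 0.3791 0.4397] y-ang 25.6 z [-0. -0. -1.] F [0.5 0.6 1. ] q [-0.95  0.07  0.12  1.28 -0.01  1.8  -0.38]
row [-1.14   0.071  0.366]
turn [-0.     0.     0.127]
```

Call:
{"api": "jog_arm", "payload": {
  "moves": [-0.2,0.01,0,0,0,0.13,-1,-0.4,0.02,0,0,0,0.13,-1,-0.6,0.04,0.08,0,0,0.13,-1,-0.8,0.06,0.2,0,0,0.13,-1,-0.95,0.07,0.3,0,0,0.13,-1,-1,0.07,0.36,0,0,0.13,-1,-1,0.07,0.36,0,0,0.13,-1,-1,0.07,0.36,0,0,0.13,-1]
}}

```text
time: 2.15
position: [0.5271, 0.123, 0.3332]
tool_rot: [-1.838, -2.547, -0.003]
ft_force: [0.4, 1.6, 1.2]
grip_width: 0.003
grip_force: 0.0
```

```bash
python3 -c "
from h import *
snap('wrist','w1.png');go([.545,.08,.33],np.radians(18))"
```

```text
t 2.2 p [0.5272 0.1231 0.3335] y-ang 18.4 z [ 0.002  0.002 -1.   ] F [0.4 0.6 0.4] q [-0.65  0.05  0.39  1.51 -0.02  1.58  0.06]
row [-0.155  0.011  0.011]
turn [ 0.002 -0.001  0.006]
```

View pics/w1.png

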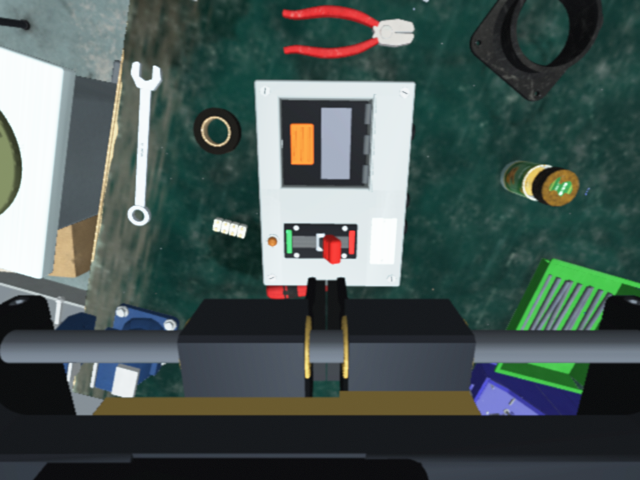

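The wrist view shows the face corners at (255,82), (414,82), (400,286) and (264,286). The pad is at (302,144), the green mark at (289,241), the red mark at (353,241) and the lever grip at (332,248).

Run:
```python
from h import *
d=load('w1.png');hsv=cv2.cvtColor(d['pixels'],cv2.COLOR_RGB2HSV)
def cen(lo,hi,b):
    m=cv2.inRange(hsv,lo,hi)[b[1]:b[3],b[0]:b[2]];M=cv2.moments(m,True);return M['m10']/M['m00']+b[0],M['m01']/M['m00']+b[1]
pad=ray(d,*cen((5,150,120),(20,255,255),(283,115,320,170)),.091)
gr=ray(d,*cen((45,120,60),(85,255,255),(280,225,300,260)),.092)
c=np.array([ray(d,u,v,.086)[:2] for u,v in[(255,82),(414,82),(400,286),(264,286)]])
obj=np.array([[-90,125],[90,125],[90,-125],[-90,-125]])/1e3
A,_=cv2.estimateAffinePartial2D(obj,c);yaw=np.arctan2(A[1,0],A[0,0]);print('scale',np.hypot(*A[:,0]),'yaw',np.degrees(yaw),'o',A[:,2])
C,S=np.cos(yaw),np.sin(yaw);Rz=np.array([[C,-S],[S,C]])
q=np.degrees(np.arctan2(*(c[0]-c[3])[::-1]))-90,np.degrees(np.arctan2(*(c[1]-c[2])[::-1]))-90;print(q)
op=pad[:2]-Rz@[-.037,.056];print('pad',pad,'o from pad',op)
o=(op+A[:,2])/2
print('green in unit',Rz.T@(gr[:2]-o)*1e3,'grip',Rz.T@(ray(d,332,248,.119)[:2]-o)*1e3)
np.save('unit.npy',[*o,yaw]);W=lambda x,y,z:[*(o+Rz@[x/1e3,y/1e3]),z]
go(W(42,-62,.2),yaw);print(W(42,-62,.114),W(-37,56,.091))
```

```text
scale 0.9885132741591114 yaw 18.09225663196312 o [0.53436569 0.12908689]
(np.float64(17.705308134492697), np.float64(18.25204192391797))
pad [0.48125397 0.17263481 0.091     ] o from pad [0.53381529 0.13089385]
green in unit [-55.09337497 -60.84904178] grip [ -1.49609233 -60.43519045]
t 2.2 p [0.5272 0.1231 0.3335] y-ang 18.4 z [ 0.002  0.002 -1.   ] F [0.4 0.6 0.4] q [-0.65  0.05  0.39  1.51 -0.02  1.58  0.06]
row [-0.193  0.167  0.445]
turn [ 0.002 -0.001  0.005]
[np.float64(0.5932678884858248), np.float64(0.08409880628458982), 0.114] [np.float64(0.48152916926599293), np.float64(0.17173132665865853), 0.091]
```

Call:
{"api": "jog_arm", "payload": {
  "moves": [-0.1,0.1,0.1,0,0,0,-1,-0.19,0.17,0.25,0,0,0,-1,-0.19,0.17,0.4,0,0,0,-1,-0.19,0.17,0.55,0,0,0,-1,-0.19,0.17,0.65,0,0,0,-1,-0.19,0.17,0.73,0,0,0,-1,-0.19,0.17,0.73,0,0,0,-1,-0.19,0.17,0.73,0,0,0,-1]
}}

```text
time: 3.2
position: [0.5947, 0.0836, 0.1149]
tool_rot: [1.84, 2.545, 0.003]
ft_force: [0.0, -0.7, 0.3]
grip_width: 0.006
grip_force: 0.0
```

Run:
```python
from h import *
x,y,a=np.load('unit.npy');s=ctrl.get_state();p=s['position']
print(R.from_euler('z',-a).apply(p-[x,y,0])*1e3)
Rz=R.from_euler('z',a);go(np.array([x,y,0])+Rz.apply([-.007,-.062,.114]),a)
snap('wrist','w2.png')
```

```text
[ 43.19564236 -62.92523011 114.900654  ]
t 3.2 p [0.5947 0.0836 0.1149] y-ang 18.3 z [ 0.002  0.001 -1.   ] F [ 0.  -0.7  0.3] q [-0.55  0.28  0.44  1.7  -0.13  1.18  0.24]
row [ 0.004 -0.167  0.003]
turn [ 0.003 -0.     0.003]
```

View pics/w2.png

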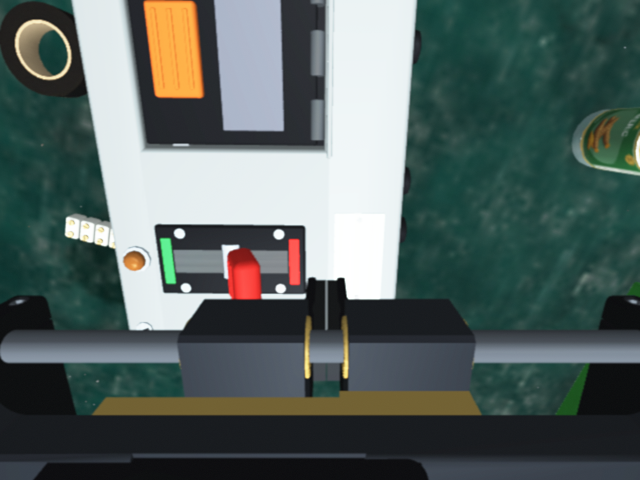

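The finger is clear of the lever, to the right of it. The lever grip is at (243,275) and the fingertip at (327,290). I'll push slowly.

Call:
{"api": "jog_arm", "payload": {
  "moves": [0,-0.03,0,0,0,0,-1,0,-0.06,0,0,0,0,-1,0,-0.085,0,0,0,0,-1,0,-0.11,0,0,0,0,-1,0,-0.13,0,0,0,0,-1,0,-0.15,0,0,0,0,-1,0,-0.17,0,0,0,0,-1,0,-0.17,0,0,0,0,-1]
}}

```text
time: 4.25
position: [0.5448, 0.0662, 0.1132]
tool_rot: [-1.843, -2.544, -0.0]
ft_force: [-0.4, -0.2, -0.6]
grip_width: 0.005
grip_force: 0.0
```

Run:
```python
from h import *
x,y,a=np.load('unit.npy');s=ctrl.get_state();p=s['position']
print(R.from_euler('z',-a).apply(p-[x,y,0])*1e3,R.from_euler('z',-a).apply(s['ft_force']))
snap('wrist','w3.png')
```

```text
[ -9.58162235 -63.93323665 113.20470431] [-0.48550579 -0.07049801 -0.64431012]
```

View pics/w3.png

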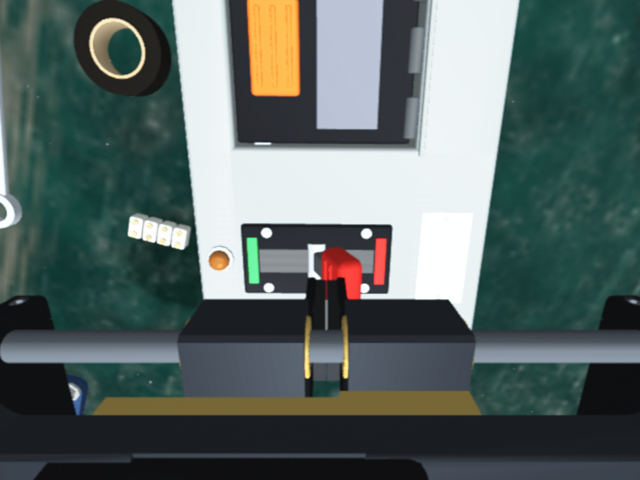

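The lever grip appears at (345,265), right beside the fingertip at (327,285), and it isn't clearly pushed over. I'll check with the numbers and the side camera.

Run:
```python
from h import *
x,y,a=np.load('unit.npy')
for f,pts in(('w2.png',[(167,260),(294,260),(243,255),(245,290),(327,282)]),('w3.png',[(253,260),(381,260),(340,255),(350,290),(327,282)])):
    d=load(f)
    for u,v in pts: print(f,u,v,[(R.from_euler('z',-a).apply(ray(d,u,v,z)-[x,y,0])*1e3).round(0)[:2] for z in(.091,.113,.127)])
d=snap('side','s3.png');v=d['pixels'][180:290,270:400,::-1];cv2.imwrite('pics/s3c.png',cv2.resize(v,None,fx=5,fy=5,interpolation=2))
```

```text
w2.png 167 260 [array([-55., -61.]), array([-45., -52.]), array([-39., -47.])]
w2.png 294 260 [array([ 23., -61.]), array([ 25., -52.]), array([ 26., -47.])]
w2.png 243 255 [array([ -8., -57.]), array([ -3., -49.]), array([  0., -44.])]
w2.png 245 290 [array([ -9., -81.]), array([ -3., -71.]), array([  0., -64.])]
w2.png 327 282 [array([ 44., -76.]), array([ 43., -66.]), array([ 43., -59.])]
w3.png 253 260 [array([-55., -61.]), array([-50., -53.]), array([-47., -47.])]
w3.png 381 260 [array([ 24., -61.]), array([ 20., -53.]), array([ 18., -47.])]
w3.png 340 255 [array([ -1., -58.]), array([ -2., -50.]), array([ -3., -44.])]
w3.png 350 290 [array([  5., -81.]), array([  4., -71.]), array([  2., -64.])]
w3.png 327 282 [array([ -9., -76.]), array([ -9., -66.]), array([-10., -59.])]
```

View pics/s3c.png

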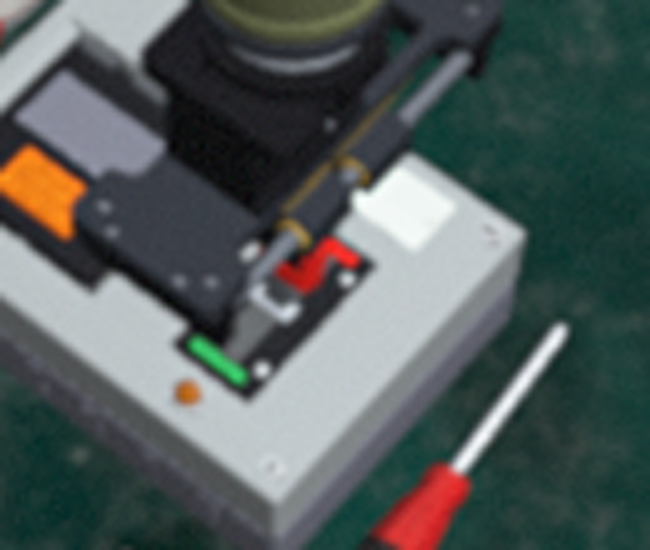

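Run:
```python
from h import *
L=[]
for f,b in(('w2.png',(210,220)),('w3.png',(290,220))):
    v=load(f)['pixels'][b[1]:b[1]+90,b[0]:b[0]+ (160 if f=='w2.png' else 90),::-1];L.append(cv2.resize(v,None,fx=5 if 0 else 3.2,fy=6,interpolation=2) if 0 else cv2.resize(v,None,fx=3.1,fy=6,interpolation=2))
cv2.imwrite('pics/z.png',np.hstack(L));print(np.hstack(L).shape)
for f in('w2.png','w3.png'):
    h=cv2.cvtColor(load(f)['pixels'],cv2.COLOR_RGB2HSV);m=cv2.inRange(h,(0,150,60),(4,255,255))|cv2.inRange(h,(174,150,60),(180,255,255))
    for r in range(240,302,6): c=np.flatnonzero(m[r,200:400])+200; print(f,r,c.min() if len(c) else 0,c.max() if len(c) else 0,len(c))
```

```text
(540, 775, 3)
w2.png 240 288 299 12
w2.png 246 288 299 12
w2.png 252 230 299 32
w2.png 258 228 299 38
w2.png 264 228 299 42
w2.png 270 229 299 42
w2.png 276 229 299 43
w2.png 282 228 299 44
w2.png 288 228 260 33
w2.png 294 230 259 30
w2.png 300 0 0 0
w3.png 240 375 386 12
w3.png 246 375 386 12
w3.png 252 323 385 35
w3.png 258 322 385 44
w3.png 264 322 385 50
w3.png 270 322 384 51
w3.png 276 322 384 52
w3.png 282 325 383 32
w3.png 288 325 359 18
w3.png 294 325 359 17
w3.png 300 0 0 0
```

View pics/z.png

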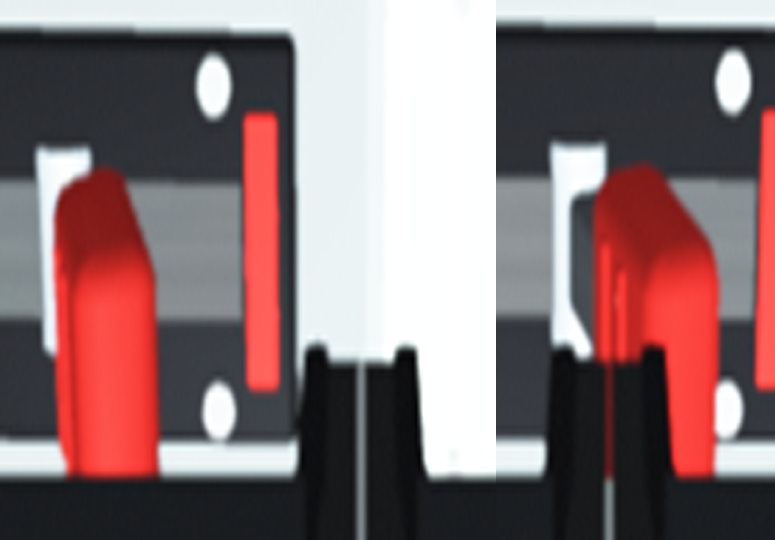

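The finger covers the lever, so it passed over the grip: the real fingertip must be about 18 mm above the reported TCP. I'll back off over the lever, go lower and push again.

Call:
{"api": "jog_arm", "payload": {
  "moves": [0,0,-0.05,0,0,0,-1,0,0.06,-0.05,0,0,0,-1,0,0.13,-0.05,0,0,0,-1,0,0.18,-0.03,0,0,0,-1,0,0.18,0,0,0,0,-1,0,0.18,0.03,0,0,0,-1,0,0.18,0.06,0,0,0,-1,0,0.18,0.06,0,0,0,-1]
}}

```text
time: 5.35
position: [0.5953, 0.0829, 0.0941]
tool_rot: [-1.842, -2.543, 0.002]
ft_force: [-0.0, -0.3, 0.5]
grip_width: 0.003
grip_force: 0.0
```

Call:
{"api": "jog_arm", "payload": {
  "moves": [0,-0.03,0,0,0,0,-1,0,-0.06,0,0,0,0,-1,0,-0.08,0,0,0,0,-1,0,-0.09,0,0,0,0,-1,0,-0.1,0,0,0,0,-1,0,-0.11,0,0,0,0,-1,0,-0.12,0,0,0,0,-1,0,-0.12,0,0,0,0,-1]
}}

```text
time: 6.35
position: [0.5617, 0.0718, 0.0949]
tool_rot: [-1.842, -2.544, 0.001]
ft_force: [1.2, 0.7, -0.1]
grip_width: 0.007
grip_force: 0.6
```

```bash
cat > st.py <<'E'
from h import *
x,y,a=np.load('unit.npy');s=ctrl.get_state();p=s['position'];z=R.from_euler('z',-a)
print(s['time'],z.apply(p-[x,y,0])*1e3,'F',z.apply(s['ft_force']))
E
cat > see.py <<'E'
from h import *
import sys
x,y,a=np.load('unit.npy');d=snap('wrist',sys.argv[1]);h=cv2.cvtColor(d['pixels'],cv2.COLOR_RGB2HSV)
red=cv2.inRange(h,(0,150,60),(4,255,255))|cv2.inRange(h,(174,150,60),(180,255,255))
gr=cv2.inRange(h,(45,120,60),(85,255,255));org=cv2.inRange(h,(9,180,120),(20,255,255))
for n,m in(('red',red),('green',gr),('orange',org)):
    for c in cv2.findContours(m,0,2)[0]:
        if cv2.contourArea(c)>60:
            u,v,w,hh=cv2.boundingRect(c);print(n,(u,v,w,hh),[(R.from_euler('z',-a).apply(ray(d,u+w/2,v+hh/2,zz)-[x,y,0])*1e3).round(0)[:2] for zz in(.091,.119)])
E
python3 st.py; python3 see.py w4.png
```

```text
6.35 [  8.13542272 -63.87288917  94.89017446] F [ 1.31421099  0.26986466 -0.10259918]
red (272, 261, 34, 39) [array([-13., -66.]), array([-10., -54.])]
red (346, 248, 14, 51) [array([ 23., -62.]), array([ 21., -50.])]
green (314, 382, 25, 14) [array([   8., -141.]), array([   8., -117.])]
green (478, 364, 108, 50) [array([ 138., -141.]), array([ 119., -117.])]
green (76, 364, 107, 51) [array([-117., -142.]), array([ -98., -118.])]
green (65, 364, 33, 32) [array([-145., -135.]), array([-123., -112.])]
green (51, 289, 114, 40) [array([-120.,  -85.]), array([-101.,  -69.])]
green (490, 271, 13, 22) [array([105., -67.]), array([ 91., -55.])]
green (69, 267, 29, 22) [array([-130.,  -65.]), array([-110.,  -53.])]
green (43, 259, 25, 16) [array([-145.,  -58.]), array([-122.,  -47.])]
green (207, 247, 17, 51) [array([-55., -62.]), array([-46., -50.])]
green (72, 221, 33, 33) [array([-123.,  -41.]), array([-103.,  -32.])]
green (69, 23, 31, 43) [array([-106.,   54.]), array([-89.,  49.])]
green (0, 19, 139, 276) [array([-124.,    2.]), array([-104.,    5.])]
green (461, 0, 179, 329) [array([124.,  -1.]), array([106.,   2.])]
green (97, 0, 24, 18) [array([-92.,  69.]), array([-77.,  61.])]
orange (246, 0, 7, 85) [array([-28.,  55.]), array([-23.,  50.])]
orange (229, 0, 8, 85) [array([-36.,  55.]), array([-30.,  50.])]
orange (224, 0, 8, 81) [array([-38.,  56.]), array([-31.,  50.])]
orange (200, 0, 62, 94) [array([-37.,  53.]), array([-30.,  48.])]
```

Call:
{"api": "jog_arm", "payload": {
  "moves": [0,-0.01,0,0,0,0,-1,0,-0.02,0,0,0,0,-1,0,-0.03,0,0,0,0,-1,0,-0.04,0,0,0,0,-1,0,-0.05,0,0,0,0,-1,0,-0.06,0,0,0,0,-1,0,-0.065,0,0,0,0,-1,0,-0.07,0,0,0,0,-1]
}}

```text
time: 7.4
position: [0.542, 0.0654, 0.095]
tool_rot: [-1.842, -2.544, 0.0]
ft_force: [1.2, 0.5, -0.1]
grip_width: 0.005
grip_force: 0.9
```

```bash
python3 st.py; python3 see.py w5.png | egrep 'red|, 24.,|orange'
```

```text
7.4 [-12.58266894 -63.8618689   94.98441447] F [ 1.26212239  0.15023107 -0.05499311]
red (268, 259, 47, 41) [array([-33., -66.]), array([-30., -53.])]
red (383, 248, 15, 51) [array([ 24., -62.]), array([ 18., -50.])]
green (245, 247, 14, 51) [array([-55., -62.]), array([-49., -50.])]
orange (256, 0, 7, 84) [array([-44.,  55.]), array([-40.,  50.])]
orange (246, 0, 58, 94) [array([-37.,  53.]), array([-34.,  48.])]
```

Call:
{"api": "jog_arm", "payload": {
  "moves": [0,-0.005,0,0,0,0,-1,0,-0.01,0,0,0,0,-1,0,-0.015,0,0,0,0,-1,0,-0.02,0,0,0,0,-1,0,-0.02,0,0,0,0,-1,0,-0.02,0,0,0,0,-1,0,-0.02,0,0,0,0,-1,0,-0.02,0,0,0,0,-1]
}}

```text
time: 8.45
position: [0.5378, 0.064, 0.0957]
tool_rot: [1.841, 2.543, 0.003]
ft_force: [3.5, 1.7, -0.2]
grip_width: 0.002
grip_force: 2.1
```

```bash
python3 st.py; python3 see.py w6.png | egrep 'red|, 24.,|orange|green \(2'
```

```text
8.45 [-16.93934417 -63.93599757  95.68048325] F [ 3.89854005  0.53481707 -0.18877229]
red (270, 257, 48, 43) [array([-36., -66.]), array([-33., -53.])]
red (390, 247, 15, 51) [array([ 23., -62.]), array([ 17., -50.])]
green (252, 246, 15, 51) [array([-55., -61.]), array([-50., -49.])]
orange (255, 0, 58, 93) [array([-37.,  54.]), array([-34.,  48.])]
```

Call:
{"api": "jog_arm", "payload": {
  "moves": [0,-0.005,0,0,0,0,-1,0,-0.008,0,0,0,0,-1,0,-0.008,0,0,0,0,-1,0,0.03,0,0,0,0,-1,0,0.03,-0.15,0,0,0,-1,0,0.0,-0.25,0,0,0,-1,0.1,-0.03,-0.25,0,0,0,-1,0.2,-0.06,-0.25,0,0,0,-1]
}}

```text
time: 9.5
position: [0.4996, 0.1148, 0.17]
tool_rot: [-1.844, -2.542, 0.003]
ft_force: [0.5, -0.5, 1.2]
grip_width: 0.009
grip_force: 0.0
```

```bash
python3 st.py; python3 see.py w7.png | egrep 'red|, 24.,|orange|green \(2'
python3 - <<'E'
from h import *
x,y,a=np.load('unit.npy');go(np.array([x,y,0])+R.from_euler('z',a).apply([-.037,.056,.115]),a)
E
```

```text
9.5 [-37.49977315  -3.74924469 170.01854751] F [ 0.34051573 -0.63883174  1.19613439]
red (397, 288, 10, 12) [array([ 23., -52.]), array([ 17., -38.])]
red (296, 0, 144, 26) [array([-11., 147.]), array([-14., 140.])]
green (210, 223, 22, 16) [array([-118.,    1.]), array([-110.,    9.])]
green (200, 208, 25, 17) [array([-124.,   12.]), array([-115.,   19.])]
green (230, 181, 26, 24) [array([-99.,  30.]), array([-93.,  35.])]
green (225, 142, 19, 30) [array([-104.,   56.]), array([-97.,  59.])]
orange (309, 124, 37, 65) [array([-37.,  57.]), array([-37.,  59.])]
t 9.55 p [0.4968 0.1196 0.1696] y-ang 18.4 z [-0.005  0.001 -1.   ] F [-2.1  4.2 -0.1] q [-0.66  0.04  0.39  1.84 -0.02  1.27  0.05]
row [0.18  0.008 0.182]
turn [-0.004 -0.003  0.006]
```

Call:
{"api": "jog_arm", "payload": {
  "moves": [0.1,0,0,0,0,0,-1,0.19,0,0,0,0,0,-1,0.19,0,0.06,0,0,0,-1,0.19,0,0.12,0,0,0,-1,0.19,0,0.18,0,0,0,-1,0.19,0,0.18,0,0,0,-1,0.19,0,0.18,0,0,0,-1,0.19,0,0.18,0,0,0,-1]
}}

```text
time: 10.55
position: [0.4837, 0.1692, 0.1169]
tool_rot: [1.843, 2.544, 0.002]
ft_force: [0.7, 0.5, 0.3]
grip_width: 0.007
grip_force: 0.0
```

```bash
python3 st.py
python3 - <<'E'
from h import *
x,y,a=np.load('unit.npy');d=snap('side','s8.png')
for f in('side0.png','s8.png'):
    d=load(f);h=cv2.cvtColor(d['pixels'],cv2.COLOR_RGB2HSV)
    m=cv2.inRange(h,(0,150,60),(5,255,255))|cv2.inRange(h,(174,150,60),(180,255,255))
    for c in cv2.findContours(m[200:270,290:365],0,2)[0]:
        u,v,w,hh=cv2.boundingRect(c);u+=290;v+=200
        if w*hh>20: print(f,(u,v,w,hh),[(R.from_euler('z',-a).apply(ray(d,u+w/2,v+hh/2,zz)-[x,y,0])*1e3).round(0)[:2] for zz in(.091,.119)])
E
```

```text
10.55 [-35.76195599  52.92142849 116.93521637] F [0.85785558 0.22346085 0.31975496]
side0.png (322, 223, 20, 16) [array([ 13., -61.]), array([ -0., -70.])]
s8.png (313, 234, 13, 12) [array([-23., -54.]), array([-35., -64.])]
s8.png (330, 224, 12, 10) [array([ 22., -64.]), array([  9., -74.])]
```

Call:
{"api": "jog_arm", "payload": {
  "moves": [0.01,-0.005,0.02,0,0,0,-1,0.01,-0.005,0.04,0,0,0,-1,0.01,-0.005,0.06,0,0,0,-1,0.01,-0.005,0.08,0,0,0,-1,0.01,-0.005,0.09,0,0,0,-1,0.01,-0.005,0.1,0,0,0,-1,0.01,-0.005,0.11,0,0,0,-1,0.01,-0.005,0.11,0,0,0,-1]
}}

```text
time: 11.6
position: [0.4805, 0.1714, 0.083]
tool_rot: [-1.843, -2.544, 0.0]
ft_force: [-0.6, 0.8, 0.9]
grip_width: 0.002
grip_force: 0.0
```

```bash
python3 st.py
```

```text
11.6 [-38.03697707  56.01772217  82.98254097] F [-0.27774673  0.94686628  0.90702694]
```

Call:
{"api": "jog_arm", "payload": {
  "moves": [0,0,0.005,0,0,0,-1,0,0,0.01,0,0,0,-1,0,0,0.015,0,0,0,-1,0,0,0.02,0,0,0,-1,0,0,0.025,0,0,0,-1,0,0,0.025,0,0,0,-1,0,0,0.025,0,0,0,-1,0,0,0.025,0,0,0,-1]
}}

```text
time: 12.6
position: [0.4807, 0.1715, 0.0758]
tool_rot: [1.843, 2.544, 0.0]
ft_force: [0.6, -0.7, 0.6]
grip_width: 0.006
grip_force: 0.0
```

```bash
python3 st.py
```

```text
12.6 [-37.82007122  56.066334    75.75088987] F [ 0.31006353 -0.83581082  0.55818644]
```

Call:
{"api": "jog_arm", "payload": {
  "moves": [0,0,0.004,0,0,0,-1,0,0,0.008,0,0,0,-1,0,0,0.012,0,0,0,-1,0,0,0.016,0,0,0,-1,0,0,0.02,0,0,0,-1,0,0,0.02,0,0,0,-1,0,0,0.02,0,0,0,-1,0,0,0.02,0,0,0,-1]
}}

```text
time: 13.6
position: [0.4807, 0.1715, 0.0697]
tool_rot: [1.843, 2.544, 0.0]
ft_force: [1.1, 0.8, 0.1]
grip_width: 0.006
grip_force: 0.0
```

```bash
python3 st.py
```

```text
13.6 [-37.89215397  56.02021609  69.69315518] F [1.33649729 0.38847777 0.14368458]
```

Call:
{"api": "jog_arm", "payload": {
  "moves": [0,0,0.004,0,0,0,-1,0,0,0.008,0,0,0,-1,0,0,0.012,0,0,0,-1,0,0,0.016,0,0,0,-1,0,0,0.02,0,0,0,-1,0,0,0.02,0,0,0,-1,0,0,0.02,0,0,0,-1,0,0,0.02,0,0,0,-1]
}}

```text
time: 14.6
position: [0.4804, 0.1714, 0.0642]
tool_rot: [-1.842, -2.544, 0.0]
ft_force: [-3.9, -1.2, 7.5]
grip_width: 0.005
grip_force: 4.1
```

```bash
python3 st.py; python3 see.py w9.png | egrep orange
```

```text
14.6 [-38.13480296  56.03473015  64.24021685] F [-4.10769889  0.03280946  7.49521254]
orange (302, 250, 54, 79) [array([-37.,  63.]), array([-37.,  76.])]
```

Call:
{"api": "jog_arm", "payload": {
  "moves": [0,0,0.004,0,0,0,-1,0,0,0.007,0,0,0,-1,0,0,0.007,0,0,0,-1,0,0,-0.1,0,0,0,-1,0,0,-0.3,0,0,0,-1,0,0,-0.5,0,0,0,-1,0,0,-0.7,0,0,0,-1,0,0,-0.85,0,0,0,-1]
}}

```text
time: 15.65
position: [0.4814, 0.1718, 0.3213]
tool_rot: [1.842, 2.543, 0.005]
ft_force: [0.9, 0.2, 0.1]
grip_width: 0.004
grip_force: 0.0
```

Call:
{"api": "jog_arm", "payload": {
  "moves": [0,-0.1,-0.1,0,0,0,-1,0,-0.1,-0.1,0,0,0,-1,0,-0.1,-0.1,0,0,0,-1,0,-0.1,-0.1,0,0,0,-1,0,-0.1,-0.1,0,0,0,-1,0,-0.1,-0.1,0,0,0,-1,0,-0.1,-0.1,0,0,0,-1,0,-0.1,-0.1,0,0,0,-1]
}}

```text
time: 16.65
position: [0.4522, 0.1621, 0.3486]
tool_rot: [1.843, 2.544, 0.0]
ft_force: [0.3, -0.3, 0.7]
grip_width: 0.008
grip_force: 0.0
```

Call:
{"api": "jog_arm", "payload": {
  "moves": [0,0,0,0,0,0,-1,0,0,0,0,0,0,-1,0,0,0,0,0,0,-1,0,0,0,0,0,0,-1,0,0,0,0,0,0,-1,0,0,0,0,0,0,-1,0,0,0,0,0,0,-1,0,0,0,0,0,0,-1]
}}

```text
time: 17.65
position: [0.4521, 0.1621, 0.3487]
tool_rot: [1.843, 2.544, 0.0]
ft_force: [-0.7, 0.1, 0.3]
grip_width: 0.005
grip_force: 0.0
```

```bash
python3 st.py; python3 see.py w10.png | egrep 'orange|red'
```

```text
17.65 [-67.91873315  55.98785491 348.66422502] F [-0.64387716  0.29645966  0.33902958]
red (345, 276, 18, 24) [array([-30., -72.]), array([-33., -59.])]
red (391, 270, 7, 23) [array([ 24., -63.]), array([ 18., -50.])]
red (330, 91, 88, 18) [array([-13., 165.]), array([-17., 163.])]
red (330, 62, 89, 19) [array([-14., 195.]), array([-17., 191.])]
```

View pics/w10.png

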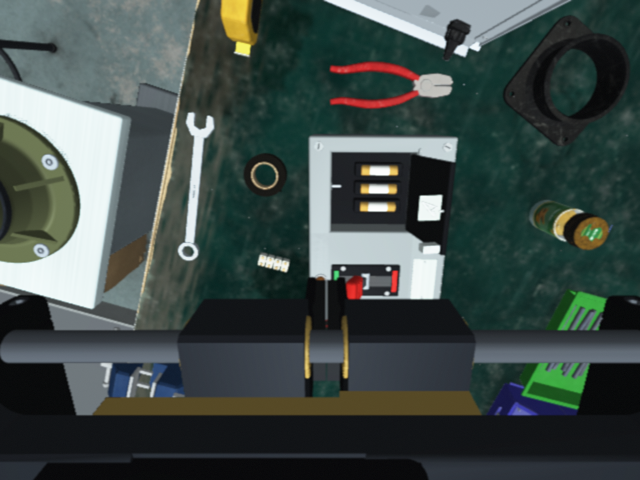

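The door stands open: the fuses show at (378,188) and the upright door is at (430,205). The lever is at OFF, at (353,288). I'll wait a little longer, then hand in.

Call:
{"api": "jog_arm", "payload": {
  "moves": [0,0,0,0,0,0,-1,0,0,0,0,0,0,-1,0,0,0,0,0,0,-1,0,0,0,0,0,0,-1,0,0,0,0,0,0,-1,0,0,0,0,0,0,-1,0,0,0,0,0,0,-1,0,0,0,0,0,0,-1]
}}

```text
time: 18.7
position: [0.4522, 0.1621, 0.3487]
tool_rot: [1.843, 2.544, 0.0]
ft_force: [-0.6, -0.1, -0.4]
grip_width: 0.003
grip_force: 0.0
```

Call:
{"api": "jog_arm", "payload": {
  "moves": [0,0,0,0,0,0,-1,0,0,0,0,0,0,-1,0,0,0,0,0,0,-1,0,0,0,0,0,0,-1,0,0,0,0,0,0,-1,0,0,0,0,0,0,-1,0,0,0,0,0,0,-1,0,0,0,0,0,0,-1]
}}

```text
time: 19.7
position: [0.4522, 0.1621, 0.3487]
tool_rot: [1.843, 2.544, 0.0]
ft_force: [0.0, -0.6, 0.2]
grip_width: 0.002
grip_force: 0.0
```

Run:
```python
from h import *
a=load('w10.png')['pixels'].astype(int);b=snap('wrist','w11.png')['pixels'].astype(int)
print((abs(a-b).max(2)[130:290,300:470]>60).sum())
print(ctrl.close_job())
```

```text
0
the job is handed in; nothing more can be done
None
```

The job is handed in: the lever is at OFF, and the fuse door opened by itself and was still open and unmoving two seconds later, with the arm clear; no verdict came back.

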